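# Run the food processor by holding its pusher down

## Robot

A 7-joint arm with a two-finger parallel gripper is mounted at the origin on the work surface; the furniture and walls round the work are solid. World frame = base frame: x ahead of the robot, y to its left, z up, the work surface at z = 0. Lengths are in m, angles in rad, forces in N, time in s.
With the tool pointing down it reaches from about 0.35 to 0.9 m from the base axis. Payload 8.1 kg.
Tool frame: the origin (TCP) lies midway between the tips of the shut fingers; the grasp point (between the pads) lies 19 mm behind it; z points along the fingers, y is the line along which they close (so a half turn about z gives the same grasp; the last joint's range is limited). The gripper opens to 92 mm and grips with 3 to 60 N. Pads are 19 mm wide; open, the fingers measure 130 mm over their backs; the gripper's body (75 mm by 190 mm) begins 47 mm behind the grasp point.
Start: joints at [1.245, 0.434, 0.025, 1.573, -0.012, 1.134, -0.075], TCP at [0.138, -0.61, 0.227] pointing down, gripper open.
Joint ranges: [-2.62, 2.62], [-0.44, 2.09], [-1.27, 1.32], [0.08, 2.57], [-1.32, 4.46], [0.12, 2], [-2.74, 2.74]. Speed limits (rad/s): [2.22, 2.22, 3.01, 3.01, 3.14, 3.14, 3.14].

## Interface

Orientations are given as a rotation vector (axis times angle).
In Python, from cell import arm gives the robot as it stands.
- The arm moves only by the tool send_rows, never from a script. Its argument "increments" is a list of rows, each a list of 3 entries, a list of its own where there are three numbers: the finger opening in cm, from 0 to 9.18, then the shift along the tool's x, y, z in cm, then the turn, a rotation vector about the tool's x, y, z in rad. A call has 1 to 5 rows; each row shifts and turns the commanded pose from where the row before left it, along the tool's axes as they then stand; what a row does not reach is not made up. A row lasts 1/10 s, in which the tool goes at most 50 mm and 8.59 degrees, less where a joint would pass 70% of its speed; a pose out of reach is approached as far as the arm can. A call is refused whole if a number of a shift passes 5 or a number of a turn 0.15, either way. A call with a gripper value outside its range is refused whole. The fingers move at their own pace and stop on an object; "force" is the grip in N (left out, the last holds). Time passes only in rows, so rows that do not move let the fingers close. It gives the time, the measured TCP pose, the force, the opening and the grip force at its end, in the units of the state.
- arm.observe(): the state, without advancing time (a new reading comes with each control period).
- arm.get_image(name): name is "scene" or "side" or "wrist"; returns the picture (480x640x3 uint8, red, green, blue); there is no depth.
- arm.camera_params(name): a dict with "camera_matrix" (3x3 intrinsics, pixels), "R" (3x3) and "t" (3): a world point X has camera coordinates R X + t. Camera axes: x right, y down, z forward; pixel columns grow to the right and rows downward; lengths in m; the calibration is good to about 2 mm. A picture is of the moment at which its call begins: read the wrist's pose just before it. camera_params takes no time and is no camera call; for the wrist camera it gives the pose at the moment of the call.
- arm.sign_off(): hands the job in; it is judged then, once.
The state is a dict: "clock": time; "joints": joint angles; "dq": joint speeds; "joint_efforts": joint torques, N m; "position": TCP position; "ee_rot": TCP orientation; "force": force on the tool from outside, world axes, zero at the start; "ft_torque": the same for the moment, N m; "width": opening from 0.0 (shut) to 1.0 (fully open); "gripper_force": force on a finger pad.
Only numpy, scipy, OpenCV 4.12 (cv2) and the standard library are available. Lean on these libraries where they do the work, as an engineer would, in place of code of your own. Each camera call takes 0.05 s, during which the arm holds its last target. There are 200 camera calls.

## Task

The small cordless food processor is loaded with hazelnuts but only runs while its pusher holds the spring-loaded safety pin down. Take the pusher by its grip, fit it squarely into the feed chute with its side tab in the well on top of the bowl's handle, and press it down, without ramming it, until its cap sits flush on the chute's rim. The spring would push it up again, so finish while still holding the pusher fully down, and leave the mug, candle, salt shaker and honey jar where they stand.

Things in the scene. Friction and masses are not known exactly. Their poses are not given: they have to be found in the camera images.
- processor: Compact food processor, fixed: white base 160 x 150 mm, clear bowl 144 mm across with hazelnuts, grey lid (161 mm high) with grey feed chute, black handle. Origin: centre of the base's underside, on the worktop; z up, x to its back. The handle sticks out to -y, up to 106 mm; its top, 194 mm high, has an open well 18 mm (x) by 14 mm (y) centred at (0, -92) mm, where the safety pin stands.
- chute_mouth (a point): Centre of the feed chute's rim, at (0, -22, 200) mm in the processor's frame, axes as the processor's. The chute is an upright rectangular hole, 44 mm (x) by 56 mm (y) inside with a 2 mm chamfer at its mouth, 56 x 68 mm outside, over 50 mm deep.
- interlock (a joint): Travel in m of the orange spring-loaded safety pin (9 mm across) in the handle's well: 0 = up, grows as it is pressed straight down, at most 0.014. With the pusher's cap flush on the chute's rim it is 0.012. The spring takes 3 N to start and 9 N at 0.012, and returns the pin when it is let go.
- interlock_top (a point): Centre of the pin's top face; when up, at (0, -92, 190) mm in the processor's frame.
- pusher: Loose grey plastic pusher, about 130 g, standing on its plug. Origin: centre of the plug's underside; z up. Plug 41 mm (x) by 53 mm (y), 48 mm long, lowest 4 mm stepped in 2 mm a side; above it a cap 56 x 68 x 6 mm. An arm 16 mm wide reaches from the cap to -y and carries the tab. It fits with its axes as the processor's; the tab meets the pin when the cap is still 12 mm above the rim.
- mug: Speckled light-grey mug with a handle, 88 mm high, on a cork coaster in front of the robot. Origin: centre of its foot. Leave it alone.
- candle: Glass jar candle with pink wax, 76 mm across, 90 mm high. Origin: centre of its foot. Leave it alone.
- salt: Glass salt shaker with grey top, 44 mm across, 90 mm high. Origin: centre of its foot. Leave it alone.
- honey: Honey jar with dark lid, 62 mm across, 99 mm high. Origin: centre of its foot. Leave it alone.
- pusher_grip (a point): Point in the black grip rib on the cap, 72 mm above the pusher's underside, axes as the pusher's. The rib is 46 mm long along x, 22 mm thick along y and stands from 54 mm (top of the cap) to 85 mm: grasp it from above across its thickness, fingers closing along the pusher's y.
- pusher_tab (a point): Centre of the lower end of the pusher's tab, at (0, -70, 26) mm in the pusher's frame. The tab is 14 mm (x) by 10 mm (y) and hangs from the end of the arm, which is level with the cap.
Mind the look-alikes: they are no part of the job. What is shaped like the pusher but green or red is not meant.

How it is judged:
On the way, in this order (a step that is already met when the one before it is completed fails the run):
1. the pusher is picked up clear of the worktop (height (world z) of pusher above 0.08 m and contact force between the fingers and pusher above 1 N), for 0.2 s.
2. the plug has entered the chute the right way round (z of pusher in the frame of chute_mouth below -0.01 m and horizontal distance between pusher and chute_mouth below 0.006 m and horizontal distance between pusher_tab and interlock_top below 0.008 m), for 0.05 s.
At the end, for the whole second after the job is handed in: Still held by the robot, at rest: plug in the chute (centre within 5 mm, tab over the pin within 8 mm, upright within 0.08 rad), cap within 2.5 mm of flush on the rim, safety pin pressed down by more than 9.5 of 12 mm; mug, candle, salt shaker and honey jar within 30 mm of where they stood (value of joint interlock above 0.0095 m and z of pusher in the frame of chute_mouth below -0.0455 m and horizontal distance between pusher and chute_mouth below 0.005 m and horizontal distance between pusher_tab and interlock_top below 0.008 m and angle between the z axis of pusher and the z axis of processor, either way round below 0.08 rad and contact force between the fingers and pusher above 2 N and linear speed of pusher below 0.02 m/s and distance of each of mug, candle, salt, honey from where it was at the start of the episode below 0.03 m); the arm keeps its last pose, push and grip.
It fails at once if the pusher is rammed into the machine with more than 70 N (contact force between pusher and processor above 70 N).
It fails at once if a bystander is pushed away or knocked over (distance of any of mug, candle, salt, honey from where it was at the start of the episode above 0.04 m).
It also fails if it takes over 42 s, if anything falls off the work surface, if the arm or the gripper's body presses on something with over 40 N, if the wrist force passes 120 N, or if a joint passes its speed limit or range.

## Working session

There is one attempt and no reset: what is moved stays moved. The work goes in short steps, Python scripts to look and compute and a tool call to move; the robot and the scene stay as the last step left them, time stands still between calls to the robot, and variables do not carry over. Pictures are saved under pics/ and viewed, at most 10 in all, crops included, and the job is handed in when it is done.

Besides the shell and the picture viewer there is one more tool, called after "Request:" as name([rows], argument=value, ...), one row to a line, values as JSON. send_rows: Moves the arm, as the interface text tells. Its arguments: {"type":"object","properties":{"increments":{"type":"array"},"force":{"type":"number"}},"required":["increments"]}

```bash
mkdir -p pics; ls; cat > h.py <<'E'
from cell import arm
import numpy as np, cv2
from scipy.spatial.transform import Rotation as R
def snap(n,f):
    p=arm.camera_params(n); im=arm.get_image(n)[:,:,::-1].copy(); cv2.imwrite('pics/'+f+'.png',im); np.savez('pics/'+f+'.npz',K=p['camera_matrix'],R=p['R'],t=p['t']); return im,p
def ray(p,uv,z):
    K,Rc,t=[np.array(p[k]) for k in('camera_matrix','R','t')]
    d=Rc.T@np.linalg.solve(K,[uv[0],uv[1],1]); c=-Rc.T@t
    return c+d*(z-c[2])/d[2]
E
python3 - <<'E'
from h import *
s=arm.observe(); print(s)
a,_=snap('scene','s0');b,_=snap('side','d0');c,_=snap('wrist','w0')
for n in('scene','side','wrist'):
    p=arm.camera_params(n); print(n,-np.array(p['R']).T@np.array(p['t']), np.array(p['R'])[2])
E
```

```text
pics
{'clock': 0.0, 'joints': array([ 1.24538138,  0.43523288,  0.02498537,  1.57410966, -0.0116436 ,
        1.13400647, -0.07509467]), 'dq': array([-0.0006858 ,  0.0008539 , -0.00033168, -0.00140674,  0.00018574,
       -0.00104866, -0.00090971]), 'joint_efforts': array([ 1.25049537e-03, -6.67833853e+01,  9.85997804e-01, -3.14459896e+01,
       -6.03896356e-02,  4.29528253e-02,  1.70580051e-04]), 'position': array([ 0.13794435, -0.60904977,  0.2259341 ]), 'ee_rot': array([-3.12055818e+00, -3.48949981e-01,  4.55035657e-04]), 'force': array([-0.90664698, -0.08146126,  0.18402091]), 'ft_torque': array([ 0.020527  , -0.063061  ,  0.04044546]), 'gripper_force': 0.0, 'width': 1.0000587338123017}
scene [1.7611277  0.20588809 0.98566633] [-0.81673107 -0.18442699 -0.54675135]
side [1.21636666 0.45486161 1.67034413] [-0.37875794 -0.32613146 -0.86612972]
wrist [ 0.20581128 -0.59407514  0.38412948] [-0.25086053 -0.05553225 -0.96642908]
```

View pics/s0.png

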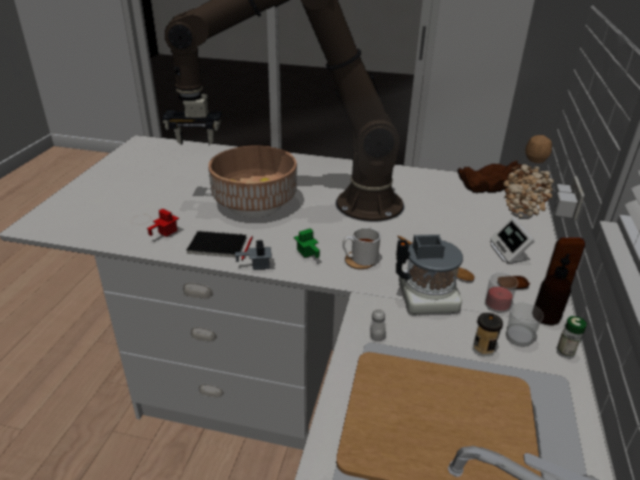

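View pics/d0.png

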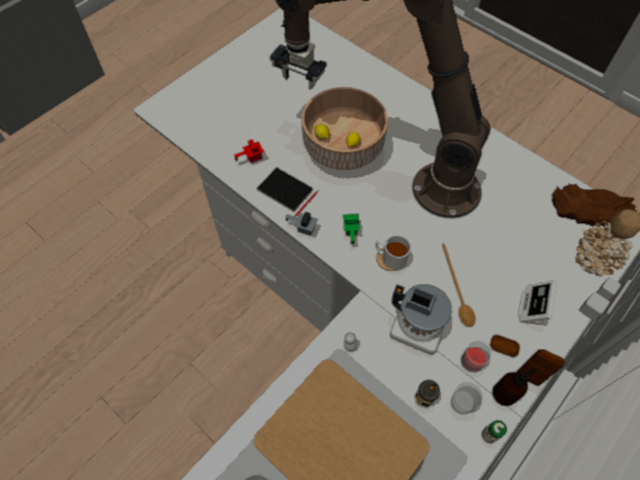

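The scene view shows the grey pusher at about (260,255) and in the side view at (303,223). The processor is at (430,270) in the scene and (425,310) in the side, with its handle on the pusher's side. The red and green look-alikes, mug, salt, honey and candle are all visible too. I'll zoom in next.

```bash
python3 - <<'E'
from h import *
a=cv2.imread('pics/s0.png');b=cv2.imread('pics/d0.png')
f=lambda im,x,y,w,h,k:cv2.resize(im[y:y+h,x:x+w],None,fx=k,fy=k,interpolation=cv2.INTER_CUBIC)
L=np.vstack([f(a,225,225,66,50,6),f(b,275,195,66,50,6)])
M=np.vstack([f(a,390,225,80,60,5),f(b,380,275,80,60,5)])
cv2.imwrite('pics/z0.png',np.hstack([L,M]))
p=arm.camera_params('side');q=arm.camera_params('scene')
for n,uv,z in[('grip',(308,217),.085),('base',(305,228),0.03),('chute',(422,298),.2),('pin',(399,291),.194),('mug',(393,258),.0),('green',(351,226),.05),('candle',(475,356),.09),('salt',(350,340),.09),('honey',(428,390),.09)]: print(n,ray(p,uv,z).round(3))
for n,uv,z in[('grip',(261,243),.085),('chute',(429,245),.2)]: print(n,ray(q,uv,z).round(3))
E
```

```text
grip [ 0.475 -0.262  0.085]
base [ 0.489 -0.263  0.03 ]
chute [0.513 0.226 0.2  ]
pin [0.537 0.161 0.194]
mug [0.363 0.03  0.   ]
green [ 0.386 -0.143  0.05 ]
candle [0.507 0.438 0.09 ]
salt [0.716 0.131 0.09 ]
honey [0.681 0.395 0.09 ]
grip [ 0.471 -0.261  0.085]
chute [0.532 0.23  0.2  ]
```

View pics/z0.png

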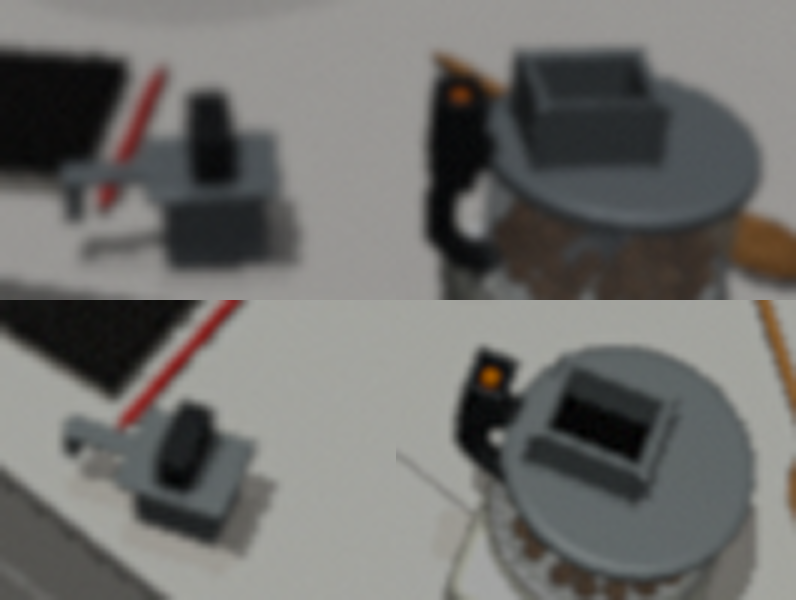

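The zoom shows the pusher upright with its tab pointing to about −y. The processor's handle with the orange pin also faces about −y, with a yaw of roughly 0.2. I'll go above the pusher and look with the wrist camera.

Request:
send_rows([
  [9.18,[3.3,-2.2,-1],[0,0,0]],
  [9.18,[3.3,-2.2,-1],[0,0,0]],
  [9.18,[3.3,-2.2,-1],[0,0,0]],
  [9.18,[3.3,-2.2,-1],[0,0,0]],
  [9.18,[3.3,-2.2,-1],[0,0,0]],
])

```text
clock: 0.65
position: [0.2755, -0.4644, 0.2769]
ee_rot: [-3.122, -0.349, 0.0]
force: [0.5, -0.8, -0.1]
width: 1.002
gripper_force: 0.0
```

Request:
send_rows([
  [9.18,[3.3,-2.2,0],[0,0,0]],
  [9.18,[3.3,-2.2,0],[0,0,0]],
  [9.18,[3.3,-2.2,0],[0,0,0]],
  [9.18,[3.3,-2.2,0],[0,0,0]],
  [9.18,[0,0,0],[0,0,0]],
])

```text
clock: 1.15
position: [0.3882, -0.3457, 0.2767]
ee_rot: [-3.119, -0.362, -0.003]
force: [-0.3, 0.5, -0.0]
width: 1.004
gripper_force: 0.0
```

```bash
python3 - <<'E'
from h import *
s=arm.observe(); print(s['clock'],s['position'],s['ee_rot'],R.from_rotvec(s['ee_rot']).as_matrix().round(3),s['joints'].round(2))
snap('wrist','w1')
E
```

```text
1.15 [ 0.38822526 -0.34568374  0.27670618] [-3.11863236 -0.36236756 -0.00325432] [[ 0.973  0.229  0.002]
 [ 0.229 -0.973  0.002]
 [ 0.002 -0.002 -1.   ]] [ 0.75  0.23 -0.15  1.74  0.03  1.17 -0.75]
```

View pics/w1.png

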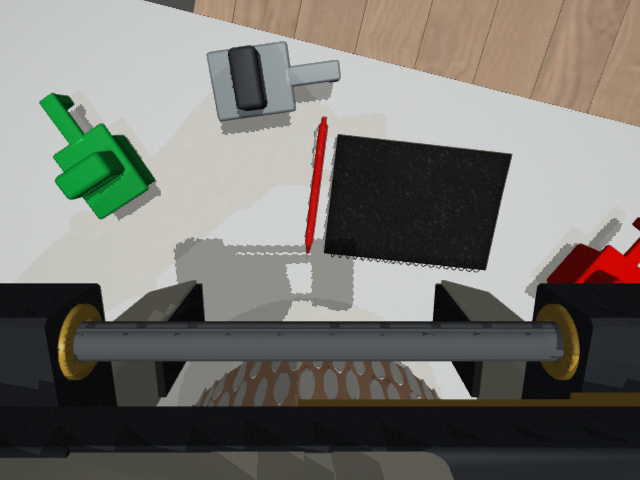

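The wrist view shows the grey pusher: rib at (248,78), cap centred around (252,80), tab at about (338,70). The green one is at (100,170) and the red one at the right edge. I'll move closer for a second view.

Request:
send_rows([
  [9.18,[1.0,-1.8,0],[0,0,0]],
  [9.18,[1.5,-1.8,0],[0,0,0]],
  [9.18,[1.5,-1.8,0],[0,0,0]],
  [9.18,[0,0,0],[0,0,0]],
  [9.18,[0,0,0],[0,0,0]],
])

```text
clock: 1.7
position: [0.4105, -0.2901, 0.2766]
ee_rot: [3.122, 0.348, -0.001]
force: [-0.8, -1.2, 0.1]
width: 0.997
gripper_force: 0.0
```

```bash
python3 - <<'E'
from h import *
s=arm.observe(); print(s['clock'],s['position'],s['ee_rot'])
im,p=snap('wrist','w2')
def meas(f):
    im=cv2.imread(f'pics/{f}.png')[:270]; p=np.load(f'pics/{f}.npz')
    hsv=cv2.cvtColor(im,cv2.COLOR_BGR2HSV); g=im.max(2)
    def big(m,lo,hi):
        m=cv2.morphologyEx(m.astype(np.uint8)*255,cv2.MORPH_OPEN,np.ones((3,3)))
        return [c for c in cv2.findContours(m,cv2.RETR_EXTERNAL,cv2.CHAIN_APPROX_NONE)[0] if lo<cv2.contourArea(c)<hi]
    for c in big((g<75),800,6000): print(f,'dark',cv2.minAreaRect(c))
    for c in big((g>=75)&(g<185)&(hsv[...,1]>22)&(abs(hsv[...,0].astype(int)-105)<15),800,20000): print(f,'grey',cv2.minAreaRect(c),cv2.contourArea(c),c.min((0,1)),c.max((0,1)))
meas('w1');meas('w2')
im1=cv2.imread('pics/w1.png'); print(im1[70,285],im1[70,325],im1[150,230],im1[230,230])
E
```

```text
1.7 [ 0.41048908 -0.29010168  0.27663415] [ 3.12184990e+00  3.48498089e-01 -9.04749730e-04]
w1 dark ((247.15359497070312, 78.30056762695312), (64.72931671142578, 31.194019317626953), 80.7538833618164)
w2 dark ((307.2900085449219, 122.52999877929688), (59.679813385009766, 28.708538055419922), 81.8698959350586)
w2 dark ((84.0, 9.0), (18.0, 96.0), 90.0)
[164 161 153] [171 168 159] [192 198 200] [208 208 205]
```

View pics/w2.png

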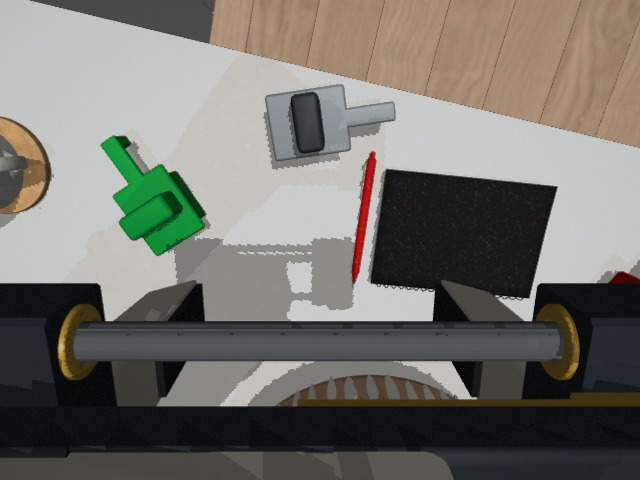

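In this view the rib is at (307,122) and the cap corners are about (266,97), (344,85), (351,150), (274,160). The arm end is at (394,111). I'll triangulate the rib and cap.

```bash
cat >> h.py <<'E'
def tri(ps,uvs):
    A=[];b=[]
    for p,uv in zip(ps,uvs):
        K,Rc,t=[np.array(p[k]) for k in('camera_matrix','R','t')]
        d=Rc.T@np.linalg.solve(K,[*uv,1]);d/=np.linalg.norm(d);c=-Rc.T@t
        M=np.eye(3)-np.outer(d,d);A.append(M);b.append(M@c)
    return np.linalg.lstsq(np.vstack(A),np.hstack(b),rcond=None)[0]
def tool(dw):
    return R.from_rotvec(arm.observe()['ee_rot']).inv().apply(dw)*100
E
python3 - <<'E'
from h import *
p1,p2=np.load('pics/w1.npz'),np.load('pics/w2.npz')
print('rib',tri([p1,p2],[(247.5,78.3),(307.3,122.5)]),ray(p2,(307.3,122.5),.08))
c1=[(207,53),(287,42),(296,110),(219,121),(339,70)];c2=[(266,97),(344,85),(351,150),(274,160),(394,111)]
for a,b in zip(c1,c2): print(tri([p1,p2],[a,b]).round(4),ray(p1,a,.054).round(4),ray(p2,b,.054).round(4))
q=np.array([ray(p2,b,.054) for b in c2]); q1=np.array([ray(p1,b,.054) for b in c1])
for Q in(q,q1):
    c=Q[:4].mean(0); d=Q[4]-c; v=(Q[1]+Q[2]-Q[0]-Q[3]); print('c',c,'yaw of -y dir:',np.arctan2(d[0],-d[1]),np.arctan2(v[0],-v[1]), np.linalg.norm(Q[1]-Q[0]),np.linalg.norm(Q[2]-Q[1]))
E
```

```text
Traceback (most recent call last):
  File "h.py", line 13, in tri
    K,Rc,t=[np.array(p[k]) for k in('camera_matrix','R','t')]
                     ~^^^
KeyError: 'camera_matrix is not a file in the archive'
```

```bash
cat >> h.py <<'E'
def load(f):
    p=np.load(f'pics/{f}.npz'); return dict(camera_matrix=p['K'],R=p['R'],t=p['t'])
E
python3 - <<'E'
from h import *
p1,p2=load('w1'),load('w2')
print('rib',tri([p1,p2],[(247.5,78.3),(307.3,122.5)]),ray(p2,(307.3,122.5),.08))
c1=[(207,53),(287,42),(296,110),(219,121),(339,70)];c2=[(266,97),(344,85),(351,150),(274,160),(394,111)]
for a,b in zip(c1,c2): print(tri([p1,p2],[a,b]).round(4),ray(p1,a,.054).round(4),ray(p2,b,.054).round(4))
q=np.array([ray(p2,b,.054) for b in c2]); q1=np.array([ray(p1,b,.054) for b in c1])
for Q in(q,q1):
    c=Q[:4].mean(0); d=Q[4]-c; v=(Q[1]+Q[2]-Q[0]-Q[3]); print('c',c,'yaw of -y dir:',np.arctan2(d[0],-d[1]),np.arctan2(v[0],-v[1]), np.linalg.norm(Q[1]-Q[0]),np.linalg.norm(Q[2]-Q[1]))
E
```

```text
rib [ 0.48001071 -0.26521389  0.07108358] [ 0.47982072 -0.26538548  0.08      ]
[ 0.4926 -0.2265  0.0564] [ 0.493  -0.2259  0.054 ] [ 0.4925 -0.2261  0.054 ]
[ 0.5167 -0.2884  0.0521] [ 0.5164 -0.2886  0.054 ] [ 0.5165 -0.2883  0.054 ]
[ 0.4658 -0.3072  0.0514] [ 0.4658 -0.3074  0.054 ] [ 0.4657 -0.3069  0.054 ]
[ 0.4412 -0.2419  0.0407] [ 0.4418 -0.2449  0.054 ] [ 0.4424 -0.243   0.054 ]
[ 0.5058 -0.3355  0.0503] [ 0.5053 -0.3354  0.054 ] [ 0.5055 -0.3349  0.054 ]
c [ 0.47929132 -0.26606853  0.054     ] yaw of -y dir: 0.36429246982987845 0.3582976812205643 0.06664589479395017 0.05403114564311851
c [ 0.47922327 -0.26667575  0.054     ] yaw of -y dir: 0.36211849657324524 0.36213680751532484 0.06692991422236949 0.0539500463834017
```

The heights agree with the text. The pusher is at (0.479, −0.266) with yaw 0.36. The tool needs −0.14 about its z, then x +7.3 cm, and a descent of 22 cm.

Request:
send_rows([
  [9.18,[0,0,0],[0,0,-0.14]],
  [9.18,[2.4,0.1,1],[0,0,0]],
  [9.18,[2.4,0.1,2],[0,0,0]],
  [9.18,[2.5,0,2],[0,0,0]],
  [9.18,[0,0,3],[0,0,0]],
])

```text
clock: 2.25
position: [0.4832, -0.2653, 0.1968]
ee_rot: [3.089, 0.568, 0.006]
force: [0.2, 0.4, -0.3]
width: 0.999
gripper_force: 0.0
```

Request:
send_rows([
  [9.18,[0,0,3],[0,0,0]],
  [9.18,[0,0,0],[0,0,0]],
  [9.18,[0,0,0],[0,0,0]],
])

```text
clock: 2.55
position: [0.4795, -0.2665, 0.167]
ee_rot: [-3.09, -0.564, 0.002]
force: [0.3, -0.9, 0.5]
width: 0.999
gripper_force: 0.0
```

```bash
cat >> h.py <<'E'
def go(xyz,yaw):
    "remaining motion in tool axes (cm) and turn (rad) to a tool-down pose, tool y=(sin yaw,-cos yaw)"
    s=arm.observe(); c,n=np.cos(yaw),np.sin(yaw)
    T=R.from_matrix(np.array([[c,n,0],[n,-c,0],[0,0,-1]])); C=R.from_rotvec(s['ee_rot'])
    print('t',s['clock'],'pos',s['position'].round(4),'F',s['force'].round(1),'w',round(s['width'],3),'gf',round(s['gripper_force'],1))
    print('shift in cur axes',(C.inv().apply(np.array(xyz)-s['position'])*100).round(2),'in target axes',(T.inv().apply(np.array(xyz)-s['position'])*100).round(2),'turn',(C.inv()*T).as_rotvec().round(4))
E
python3 -c "
from h import *
go((.4794,-.266,.057),.362)"
```

```text
t 2.55 pos [ 0.4795 -0.2665  0.167 ] F [ 0.3 -0.9  0.5] w 0.999 gf 0.0
shift in cur axes [ 0.02 -0.04 11.  ] in target axes [ 1.0e-02 -5.0e-02  1.1e+01] turn [-0.0004  0.001  -0.001 ]
```

Request:
send_rows([
  [9.18,[0,0,3],[0,0,0]],
  [9.18,[0,0,3],[0,0,0]],
  [9.18,[0,0,2.5],[0,0,0]],
  [9.18,[0,0,1.5],[0,0,0]],
  [9.18,[0,0,1],[0,0,0]],
])

```text
clock: 3.05
position: [0.4806, -0.2665, 0.0574]
ee_rot: [3.089, 0.565, 0.002]
force: [0.0, 0.2, -0.3]
width: 0.997
gripper_force: 0.0
```

Request:
send_rows([
  [3,[0,0,0],[0,0,0]],
  [1,[0,0,0],[0,0,0]],
  [1,[0,0,0],[0,0,0]],
  [1,[0,0,0],[0,0,0]],
  [1,[0,0,0],[0,0,0]],
], force=40)

```text
clock: 3.55
position: [0.4804, -0.2655, 0.0573]
ee_rot: [3.089, 0.566, 0.001]
force: [-0.2, 0.2, 0.8]
width: 0.616
gripper_force: 0.0
```

Request:
send_rows([
  [1,[0,0,0],[0,0,0]],
  [1,[0,0,0],[0,0,0]],
  [1,[0,0,0],[0,0,0]],
])

```text
clock: 3.85
position: [0.48, -0.2653, 0.0567]
ee_rot: [3.09, 0.567, -0.0]
force: [0.4, 0.4, -0.0]
width: 0.355
gripper_force: 0.0
```

Request:
send_rows([
  [1,[0,0,0],[0,0,0]],
  [1,[0,0,0],[0,0,0]],
  [1,[0,0,0],[0,0,0]],
  [1,[0,0,0],[0,0,0]],
  [1,[0,0,0],[0,0,0]],
])

```text
clock: 4.35
position: [0.4801, -0.2653, 0.0567]
ee_rot: [-3.09, -0.567, 0.0]
force: [-0.0, 0.5, -0.1]
width: 0.236
gripper_force: 40.0
```

Request:
send_rows([
  [1,[0,0,-0.5],[0,0,0]],
  [1,[0,0,-2],[0,0,0]],
  [1,[0,0,-3],[0,0,0]],
  [1,[0,0,-3],[0,0,0]],
  [1,[0,0,-3],[0,0,0]],
])

```text
clock: 4.85
position: [0.4798, -0.2651, 0.1731]
ee_rot: [-3.09, -0.567, 0.0]
force: [0.4, -0.5, -1.5]
width: 0.242
gripper_force: 40.0
```

```bash
python3 - <<'E'
from h import *
go((.4794,-.266,.30),.362)
snap('wrist','w3')
E
```

```text
t 4.85 pos [ 0.4798 -0.2651  0.1731] F [ 0.4 -0.5 -1.5] w 0.242 gf 40.0
shift in cur axes [ -0.07   0.06 -12.69] in target axes [ -0.07   0.07 -12.69] turn [-0.0002  0.0001  0.0009]
```

View pics/w3.png

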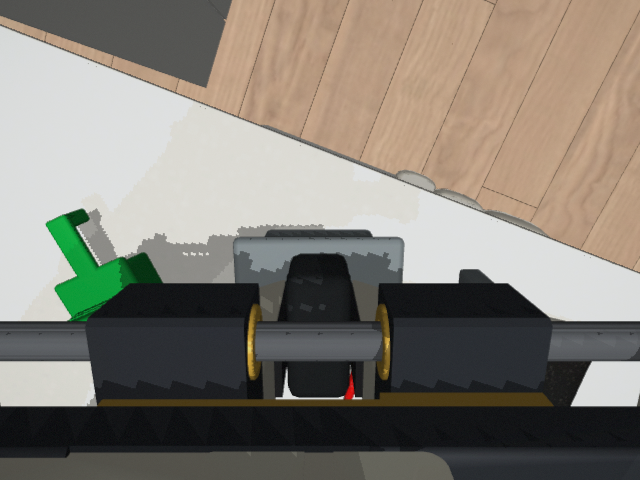

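The pusher is held squarely: cap edge level at row 238, columns 234–404, centred on the gripper. I'll lift it and carry it near the processor to view the chute.

Request:
send_rows([
  [1,[0,0,-3.5],[0,0,0.07]],
  [1,[0,0,-3.5],[0,0,0.07]],
  [1,[0,0,-4],[0,0,0]],
  [1,[0.4,-3,-3],[0,0,0]],
  [1,[0.4,-3,-3],[0,0,0]],
])

```text
clock: 5.4
position: [0.4742, -0.2048, 0.3432]
ee_rot: [3.122, 0.346, 0.001]
force: [1.3, -0.4, -0.9]
width: 0.24
gripper_force: 40.0
```

Request:
send_rows([
  [1,[0.4,-3.4,-1],[0,0,0]],
  [1,[0.4,-3.4,0],[0,0,0]],
  [1,[0.4,-3.4,0],[0,0,0]],
  [1,[0.4,-3.4,0],[0,0,0]],
  [1,[0.4,-3.4,0],[0,0,0]],
])

```text
clock: 5.9
position: [0.4559, -0.0335, 0.3519]
ee_rot: [3.122, 0.349, 0.0]
force: [0.9, -0.6, -0.5]
width: 0.234
gripper_force: 40.0
```

Request:
send_rows([
  [1,[0.4,-3.4,0],[0,0,0]],
  [1,[0.4,-3.4,0],[0,0,0]],
  [1,[0.4,-3.4,0],[0,0,0]],
  [1,[0.4,-3.4,0],[0,0,0]],
  [1,[0,0,0],[0,0,0]],
])

```text
clock: 6.4
position: [0.4408, 0.1064, 0.3521]
ee_rot: [-3.119, -0.36, -0.001]
force: [-0.1, 0.2, -1.4]
width: 0.235
gripper_force: 40.0
```

```bash
python3 - <<'E'
from h import *
go((.45,.2,.36),.22)
snap('wrist','w4')
E
```

```text
t 6.4 pos [0.4408 0.1064 0.3521] F [-0.1  0.2 -1.4] w 0.235 gf 40.0
shift in cur axes [ 3.03 -8.91 -0.77] in target axes [ 2.94 -8.93 -0.79] turn [-0.0019 -0.0007  0.0101]
```

View pics/w4.png

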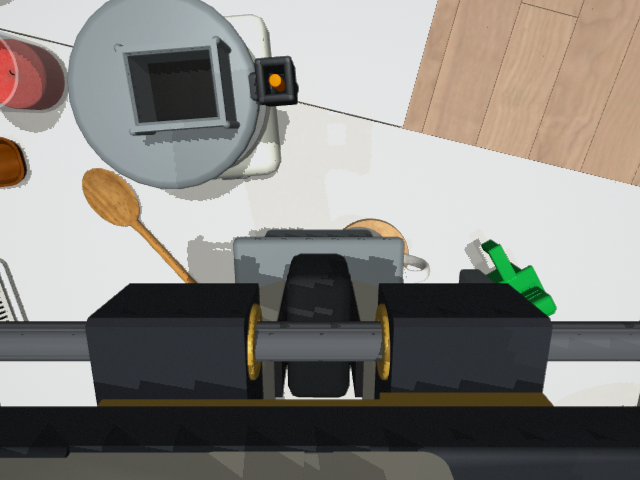

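The chute rim shows at roughly (124,52)–(219,40)–(231,123)–(132,133), and the orange pin at (275,81). I'll shift left for a second view.

Request:
send_rows([
  [1,[0.4,-3,0],[0,0,0.01]],
  [1,[0.4,-3,0],[0,0,0]],
  [1,[0.4,-3,0],[0,0,0]],
  [1,[0,0,0],[0,0,0]],
  [1,[0,0,0],[0,0,0]],
])

```text
clock: 6.95
position: [0.4347, 0.1911, 0.3515]
ee_rot: [3.123, 0.334, -0.001]
force: [0.5, -0.4, -0.9]
width: 0.236
gripper_force: 40.0
```

```bash
python3 - <<'E'
from h import *
go((.45,.2,.36),.22)
snap('wrist','w5')
f=lambda im,x,y,w,h,k:cv2.resize(im[y:y+h,x:x+w],None,fx=k,fy=k,interpolation=cv2.INTER_CUBIC)
def bright(im): return np.clip(im*1.5,0,255).astype(np.uint8)
a=cv2.imread('pics/w4.png');b=cv2.imread('pics/w5.png')
for n,im in(('w4',a),('w5',b)):
    h=cv2.cvtColor(im,cv2.COLOR_BGR2HSV); m=cv2.inRange(h,(8,200,170),(22,255,255)); m[220:]=0
    k,l,st,ce=cv2.connectedComponentsWithStats(m)
    print(n,[(st[i,4],ce[i].round(1)) for i in range(1,k) if st[i,4]>30])
cv2.imwrite('pics/z5.png',np.vstack([f(a,110,25,200,75*2-25,4)[:,:800],f(b,200,15,200,100,1)*0 if 0 else np.zeros((1,800,3),np.uint8)]))
E
```

```text
t 6.95 pos [0.4347 0.1911 0.3515] F [ 0.5 -0.4 -0.9] w 0.236 gf 40.0
shift in cur axes [ 1.68 -0.54 -0.85] in target axes [ 1.69 -0.53 -0.85] turn [ 0.0007  0.0005 -0.007 ]
w4 [(np.int32(119), array([274.8,  79.8]))]
w5 [(np.int32(113), array([390. ,  98.1]))]
```

View pics/w5.png

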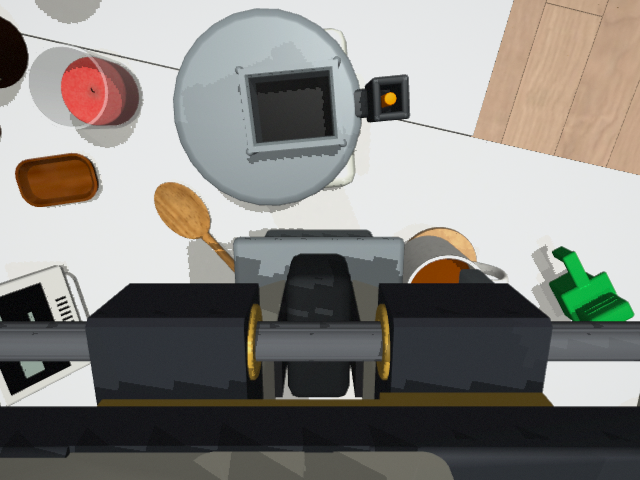

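View pics/z5.png

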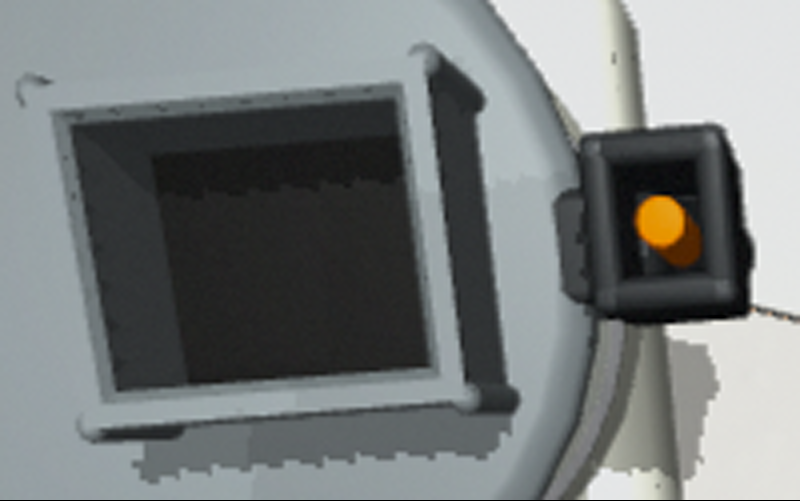

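Clear views: the hole's inner edge and pin are visible in both, with the pin at (274.8,79.8) in w4 and (390.0,98.1) in w5. I'll extract the hole as a quad in each.

```bash
python3 - <<'E'
from h import *
P=[load('w4'),load('w5')]; Q=[]
for n,(x,y,w,h) in(('w4',(118,40,105,100)),('w5',(240,60,105,100))):
    g=cv2.GaussianBlur(cv2.imread(f'pics/{n}.png').max(2),(3,3),0)[y:y+h,x:x+w]
    T,_=cv2.threshold(g,0,255,cv2.THRESH_OTSU)
    m=cv2.morphologyEx((g<T).astype(np.uint8),cv2.MORPH_OPEN,np.ones((9,9)))
    c=max(cv2.findContours(m,cv2.RETR_EXTERNAL,cv2.CHAIN_APPROX_NONE)[0],key=cv2.contourArea)
    # edge lines: fit each side of the min rect
    box=cv2.boxPoints(cv2.minAreaRect(c)); pts=c[:,0].astype(float); lines=[]
    for i in range(4):
        a,b=box[i],box[(i+1)%4]; L=np.linalg.norm(b-a); u=(b-a)/L; nn=np.array([-u[1],u[0]])
        s=(pts-a)@u; d=abs((pts-a)@nn); k=pts[(d<9)&(s>.15*L)&(s<.85*L)]
        vx,vy,x0,y0=cv2.fitLine(k.astype(np.float32),cv2.DIST_HUBER,0,.01,.01).ravel(); lines.append(np.cross([x0,y0,1],[x0+vx,y0+vy,1]))
    q=np.array([(lambda p:p[:2]/p[2])(np.cross(lines[i-1],lines[i])) for i in range(4)])+[x,y]
    ctr=q.mean(0); q=q[np.argsort(np.arctan2(*(q-ctr).T[::-1]))]
    print(n,T,q.round(1).tolist()); Q.append(q)
pin=tri(P,[(274.8,79.8),(390,98.1)]); print('pin',pin)
print('tri corners',[tri(P,[Q[0][i],Q[1][i]]).round(4).tolist() for i in range(4)])
for p,q in zip(P,Q):
    X=np.array([ray(p,c,.1985) for c in q]); v=X[1]+X[2]-X[0]-X[3]
    print('c',X.mean(0).round(4),'yaw',np.arctan2(v[0],-v[1]).round(4),[np.linalg.norm(X[i]-X[i-1]).round(4) for i in range(4)])
for p,u in zip(P,[(274.8,79.8),(390,98.1)]): print('pin@.19',ray(p,u,.19).round(4))
# in-hand offset of cap edge
for n in('w4','w5'):
    p=load(n); print([ray(p,u,.352-.003).round(4) for u in((234,238),(404,238))])
E
```

```text
w4 95.0 [[127.0, 55.2], [208.4, 48.9], [217.2, 116.5], [138.6, 121.9]]
w5 111.0 [[246.7, 75.1], [329.0, 68.3], [335.0, 135.3], [255.4, 142.8]]
pin [0.53304205 0.15996329 0.18937322]
tri corners [[0.5256, 0.2614, 0.1948], [0.5418, 0.2068, 0.1978], [0.4996, 0.193, 0.1998], [0.4828, 0.2475, 0.1965]]
c [0.5122 0.2266 0.1985] yaw 0.2986 [np.float64(0.0437), np.float64(0.0557), np.float64(0.044), np.float64(0.0557)]
c [0.5126 0.227  0.1985] yaw 0.2979 [np.float64(0.0453), np.float64(0.0564), np.float64(0.0445), np.float64(0.0568)]
pin@.19 [0.533  0.1599 0.19  ]
pin@.19 [0.533  0.1601 0.19  ]
[array([0.4602, 0.1447, 0.349 ]), array([0.4754, 0.0801, 0.349 ])]
[array([0.455, 0.229, 0.349]), array([0.469 , 0.1644, 0.349 ])]
```

Chute centre is (0.5123, 0.2268) with yaw 0.299, consistent with the pin position. The in-hand offset is about 0.

Request:
send_rows([
  [1,[0,0,0],[0,0,-0.086]],
  [1,[2.8,0,0],[0,0,0]],
  [1,[2.8,-0.5,1],[0,0,0]],
  [1,[2.8,-0.5,1],[0,0,0]],
  [1,[0,0,0],[0,0,0]],
])

```text
clock: 7.5
position: [0.5144, 0.2244, 0.3293]
ee_rot: [3.107, 0.462, -0.004]
force: [-0.8, -0.5, -0.9]
width: 0.235
gripper_force: 40.0
```

```bash
python3 -c "
from h import *
go((.5123,.2268,.277),.299)"
```

```text
t 7.5 pos [0.5144 0.2244 0.3293] F [-0.8 -0.5 -0.9] w 0.235 gf 40.0
shift in cur axes [-0.12 -0.29  5.23] in target axes [-0.13 -0.29  5.23] turn [ 0.0005  0.0026 -0.0036]
```

Request:
send_rows([
  [1,[0,0,2],[0,0,-0.003]],
  [1,[0,0,2],[0,0,0]],
  [1,[0,0,1],[0,0,0]],
  [1,[0,0,0],[0,0,0]],
  [1,[0,0,0],[0,0,0]],
])

```text
clock: 8.0
position: [0.5122, 0.2256, 0.2825]
ee_rot: [3.106, 0.471, 0.001]
force: [-0.6, -0.5, -0.9]
width: 0.237
gripper_force: 40.0
```

```bash
python3 -c "
from h import *
go((.5123,.2268,.257),.299)"
```

```text
t 8.0 pos [0.5122 0.2256 0.2825] F [-0.6 -0.5 -0.9] w 0.237 gf 40.0
shift in cur axes [ 0.04 -0.12  2.55] in target axes [ 0.05 -0.11  2.55] turn [ 0.0003 -0.0007  0.0019]
```

Request:
send_rows([
  [1,[0.04,-0.12,0.5],[0,0,0.002]],
  [1,[0,0,0.7],[0,0,0]],
  [1,[0,0,0.7],[0,0,0]],
  [1,[0,0,0.4],[0,0,0]],
  [1,[0,0,0],[0,0,0]],
])

```text
clock: 8.5
position: [0.5115, 0.2271, 0.2579]
ee_rot: [3.106, 0.469, -0.002]
force: [-0.8, 0.4, -0.7]
width: 0.238
gripper_force: 40.0
```

Request:
send_rows([
  [1,[0,0,0.3],[0,0,0]],
  [1,[0,0,0.3],[0,0,0]],
  [1,[0,0,0.3],[0,0,0]],
  [1,[0,0,0.3],[0,0,0]],
  [1,[0,0,0],[0,0,0]],
])

```text
clock: 9.0
position: [0.5117, 0.2272, 0.2462]
ee_rot: [3.106, 0.469, -0.001]
force: [0.1, 0.6, -1.8]
width: 0.235
gripper_force: 40.0
```

```bash
python3 -c "
from h import *
go((.5123,.2268,.2087),.299)"
```

```text
t 9.0 pos [0.5117 0.2272 0.2462] F [ 0.1  0.6 -1.8] w 0.235 gf 40.0
shift in cur axes [0.05 0.05 3.75] in target axes [0.04 0.05 3.75] turn [0.0002 0.0008 0.0007]
```

It entered 11 mm without force. I'll continue down gently.

Request:
send_rows([
  [1,[0.03,0.03,0.3],[0,0,0]],
  [1,[0,0,0.4],[0,0,0]],
  [1,[0,0,0.4],[0,0,0]],
  [1,[0,0,0.4],[0,0,0]],
  [1,[0,0,0.4],[0,0,0]],
])

```text
clock: 9.5
position: [0.5122, 0.2271, 0.2273]
ee_rot: [3.106, 0.469, -0.0]
force: [0.8, -0.9, 0.3]
width: 0.24
gripper_force: 40.0
```

Request:
send_rows([
  [1,[0,0,0.3],[0,0,0]],
  [1,[0,0,0.3],[0,0,0]],
  [1,[0,0,0.2],[0,0,0]],
  [1,[0,0,0],[0,0,0]],
])

```text
clock: 9.9
position: [0.5123, 0.2272, 0.2198]
ee_rot: [3.106, 0.469, 0.0]
force: [-1.0, 0.3, 2.5]
width: 0.236
gripper_force: 40.0
```

The pin met the tab at the expected height. I'll press the remaining 11 mm with a firmer grip.

Request:
send_rows([
  [1,[0,0,0.2],[0,0,0]],
  [1,[0,0,0.2],[0,0,0]],
  [1,[0,0,0.2],[0,0,0]],
  [1,[0,0,0.2],[0,0,0]],
  [1,[0,0,0],[0,0,0]],
], force=55)

```text
clock: 10.4
position: [0.5124, 0.2273, 0.2118]
ee_rot: [-3.106, -0.469, -0.001]
force: [-2.2, -0.1, 6.0]
width: 0.236
gripper_force: 55.0
```

Request:
send_rows([
  [1,[0,0,0.1],[0,0,0]],
  [1,[0,0,0.1],[0,0,0]],
  [1,[0,0,0.1],[0,0,0]],
  [1,[0,0,0],[0,0,0]],
])

```text
clock: 10.8
position: [0.5124, 0.2274, 0.209]
ee_rot: [-3.106, -0.469, -0.001]
force: [-2.4, 1.0, 7.2]
width: 0.234
gripper_force: 55.0
```

Request:
send_rows([
  [1,[0,0,0.05],[0,0,0]],
  [1,[0,0,0.05],[0,0,0]],
  [1,[0,0,0],[0,0,0]],
])

```text
clock: 11.1
position: [0.5124, 0.2273, 0.2088]
ee_rot: [3.106, 0.469, 0.002]
force: [-4.3, -2.1, 13.2]
width: 0.231
gripper_force: 55.0
```

Request:
send_rows([
  [1,[0,0,0.05],[0,0,0]],
  [1,[0,0,0],[0,0,0]],
  [1,[0,0,0],[0,0,0]],
])

```text
clock: 11.4
position: [0.5125, 0.2274, 0.2087]
ee_rot: [3.106, 0.469, 0.002]
force: [-5.6, -3.1, 17.9]
width: 0.232
gripper_force: 55.0
```

It stopped at 0.2087, the predicted flush height, and the force is rising stiffly, which suggests the cap is on the rim. I'll check it visually with the last picture.

```bash
python3 - <<'E'
from h import *
f=lambda im,x,y,w,h,k:cv2.resize(im[y:y+h,x:x+w],None,fx=k,fy=k,interpolation=cv2.INTER_CUBIC)
a,_=snap('scene','s9');b,_=snap('side','d9')
cv2.imwrite('pics/z9.png',np.hstack([f(a,380,190,100,140,4),f(b,370,250,100,140,4)]))
E
```

```text
(no output)
```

View pics/z9.png

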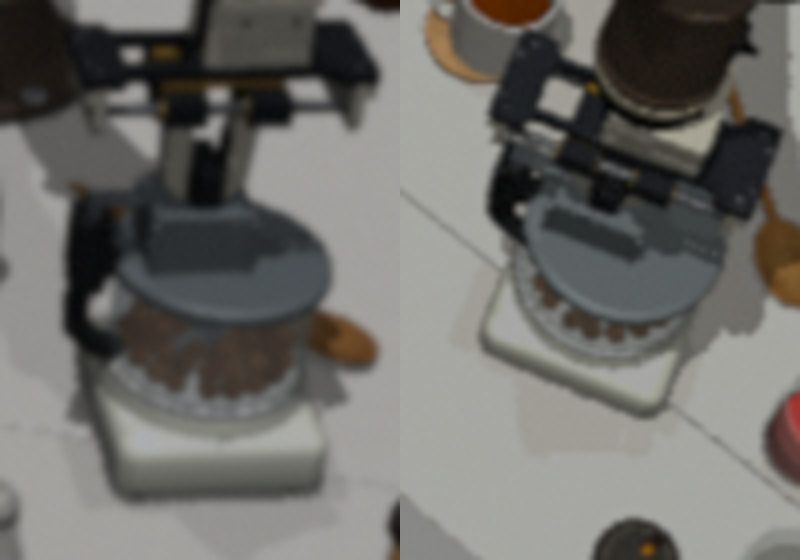

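The cap sits on the chute at about (200,230) in the left crop with no visible gap, the tab is over the handle at (95,205), and nothing looks disturbed. I'll hand in.

```bash
python3 -c "
from h import *
go((.5123,.2268,.2087),.299); print(arm.sign_off())"
```

```text
t 11.5 pos [0.5125 0.2273 0.2087] F [-6.7 -3.1 16.4] w 0.24 gf 55.0
shift in cur axes [-0.03  0.05  0.  ] in target axes [-0.03  0.05  0.  ] turn [ 0.0003 -0.0014  0.0005]
the job is handed in; nothing more can be done
None
```

I handed the job in at 11.5 s with the pusher held fully down in the chute at the predicted flush height (about 16 N upward on the tool); the mug, candle, salt shaker and honey jar were not touched, and the sign-off gave no verdict.

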